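Thread the keeper bar over the closed mould

ROBOT

A 6-joint arm with a two-finger parallel gripper is mounted at the origin on a cart in front of the work surface, level with it; the furniture and walls round the work are solid. World frame = base frame: x ahead of the robot, y to its left, z up, the work surface at z = 0. Lengths are in m, angles in rad, forces in N, time in s.
With the tool pointing down it reaches from about 0.35 to 0.775 m from the base axis. Payload 5.5 kg.
Tool frame: the origin (TCP) lies midway between the tips of the shut fingers; the grasp point (between the pads) lies 19 mm behind it; z points along the fingers, y is the direction in which the jaws open and shut (so a half turn about z gives the same grasp; the last joint's range is limited). The gripper opens to 85 mm and grips with 20 to 120 N. Pads are 22 mm wide; open, the fingers measure 114 mm over their backs; the gripper's body (76 mm by 85 mm) begins 54 mm behind the grasp point. The pads swing forward as they close: fully open they stand 13 mm farther back than shut.
Start: joints at [-1.283, 0.313, 0.046, 1.304, 0, 1.431], TCP at [0.239, -0.523, 0.231] pointing down, gripper open.
Joint ranges: [-2.76, 2.76], [-0.86, 1.69], [-1.03, 1.26], [-2.2, 2.34], [-1.47, 1.5], [-3.14, 3.14]. Speed limits (rad/s): [2.57, 2.57, 3.14, 3.14, 3.14, 3.14].

INTERFACE

Orientations are given as a unit quaternion [w, x, y, z].
In Python, from workcell import env gives the robot as it stands.
- The arm moves only by the shell command python3 -m creep 'ROWS' [OPENING] [FORCE]. ROWS is JSON, a list of rows, each a list of 6 numbers: the shift along the tool's x, y, z in m, then the turn, a rotation vector about the tool's x, y, z in degrees. A call has exactly 8 rows; each row is the pose to reach, as a shift and turn from the pose commanded when the call began, along the tool's axes at that moment; what a row does not reach only later rows make up. A row lasts 1/10 s, in which the tool goes at most 50 mm and 8.59 degrees, less where a joint would pass 70% of its speed; a pose out of reach is approached as far as the arm can. A call with a gripper value outside its range is refused whole. OPENING is the finger opening in m, from 0 to 0.0854, set as the call begins (- or left out, the last holds). The fingers move at their own pace and stop on an object; FORCE is the grip in N (left out, the last holds). Time passes only in rows, so rows that repeat a pose let the fingers close, or fill a call up. It gives the time, the measured TCP pose, the force and the opening at its end, in the units of the state.
- env.get_state(): the state, without advancing time (a new reading comes with each control period).
- env.read_camera(name): name is "side" or "top" or "wrist"; returns (picture, depth): 384x512x3 uint8, blue, green, red; 384x512 float32, m along the optical axis (not along the pixel's ray), 0 where there is no reading.
- env.camera_params(name): a dict with "fx", "fy", "cx", "cy" (pixels), "position" and "orientation" of the camera in the world. Camera axes: x right, y up, looking along -z (the intrinsics and any distortion apply to the point x, -y, -z); pixel columns grow to the right and rows downward; lengths in m; the calibration is good to about 2 mm. A picture is of the moment at which its call begins: read the wrist's pose just before it. camera_params takes no time and is no camera call; for the wrist camera it gives the pose at the moment of the call.
- env.hand_in(): hands the job in, once; it reports no verdict.
The state is a dict: "clock": time; "joint_pos": joint angles; "qvel": joint speeds; "tau": joint torques, N m; "tcp_pos": TCP position; "orientation": TCP orientation; "wrist_force": force on the tool from outside, world axes, zero at the start; "ft_torque": the same for the moment, N m; "finger_gap": finger opening in m.
Only numpy, scipy, OpenCV 4.12 (cv2) and the standard library are available. Lean on these libraries where they do the work, as an engineer would, in place of code of your own. Each camera call takes 0.05 s, during which the arm holds its last target. There are 200 camera calls.

TASK

Lock the plaster mould into its clamping frame with the long keeper bar: feed the bar, round nose first, through the near yoke (the one away from the screw end stop), let go of it there with its tail still sticking out, then take it again between the two yokes and draw it on through the far yoke until its nose bears on the end stop and its tail has gone inside the near yoke. Press it firmly home but do not shift the end stop, let go of the bar at the end, and leave the short bar, tape roll, pliers, ball stand and cork block where they are.

Things in the scene. Friction and masses are not known exactly. Their poses are not given: they have to be found in the camera images.
- keeper_bar: the long aluminium keeper bar, loose on the bench at the left, 170 mm long, 16 mm wide, 26 mm high, about 0.19 kg, standing on its narrow face. Origin: centre of its underside; x along the bar towards the rounded nose (rounded in plan, radius 8 mm), z up. The tail is cut square, with a small dark hole mark near it
- bar_nose (a point): tip of the keeper bar's rounded nose, 13 mm above its underside, 85 mm from the bar's origin along +x
- bar_tail (a point): middle of the keeper bar's square tail face, 13 mm above its underside, 85 mm from the origin along -x
- clamp_frame: fixed steel clamping frame on the bench at the right: base plate 245 x 104 x 12 mm (narrower past the far yoke) with, in line along its own x (the bar's feed direction), near yoke (x -80 to -56 mm), plaster mould, far yoke (x 54 to 74 mm) and end stop. Origin on the bench, on the centre line; z up. Between the yokes nothing stands above or beside the bar; the fixed mould's top, 58.5 mm above the bench, lies just below it
- near_mouth (a point): middle of the sill at the near yoke's mouth, 59 mm above the bench (the bar's underside slides in at this height); axes as the frame's. Each yoke is a closed eye 19 mm wide, 29 mm high inside, 39 mm wide outside, top 98 mm above the bench, with flared lead-in plates reaching 12 mm ahead of the mouth and opening 7 mm wider on either side
- far_mouth (a point): middle of the sill at the far yoke's mouth (the same eye and flare as the near one), 59 mm above the bench; axes as the frame's. 98 mm lie open between the near yoke and the tips of this flare
- end_stop: the end stop: a 16 mm round steel button on an adjustable screw beyond the far yoke. Origin: centre of its face, 72 mm above the bench, at frame x about 94 to 106 mm (set differently each time); axes as the frame's. The bar's nose must meet it. The screw is held by friction and slips back at about 25 N
- short_bar: a spare bar of the same section but only 110 mm long, loose on the bench at the left; leave it. Origin: centre of its underside; x along it
- tape_roll: roll of tape lying flat near the front edge, right of the middle, 88 mm across, 25 mm high; leave it. Origin: centre of its underside
- pliers: small black pliers lying at the left front, 108 x 144 x 14 mm; leave them. Origin: centre of the underside
- ball_stand: black ball on a rod in a grey block, at the far left, 63 x 68 x 155 mm; leave it. Origin: centre of its underside
- cork_block: cork block, 64 x 73 x 24 mm, near the front edge, left of the middle; leave it. Origin: centre of its underside

How it is judged:
By the outcome, as a careful person would: the job done as asked, in the order asked, and still so for the second after the job is handed in, with the robot touching nothing.
It also fails if it takes over 64 s, if anything falls off the work surface, if the arm or the gripper's body presses on something with over 40 N, if the wrist force passes 120 N, or if a joint passes its speed limit or range.

## Working session

There is one attempt and no reset: what is moved stays moved. The work goes in short steps, Python scripts to look and compute and a shell command to move; the robot and the scene stay as the last step left them, time stands still between calls to the robot, and variables do not carry over. Pictures are saved under pics/ and viewed, about 8 in all and at most 12, crops included, and the job is handed in when it is done.

```bash
ls; mkdir -p pics; cat > h.py <<'E'
import numpy as np, cv2
from scipy.spatial.transform import Rotation as R
from workcell import env
def rot(q): return R.from_quat([q[1],q[2],q[3],q[0]])
def cloud(p,d):
    h,w=d.shape; u,v=np.meshgrid(np.arange(w),np.arange(h))
    c=np.stack([(u-p['cx'])/p['fx']*d,-(v-p['cy'])/p['fy']*d,-d],-1)
    return c@rot(p['orientation']).as_matrix().T+np.array(p['position'])
def ray(p,u,v,z):
    c=np.array([(u-p['cx'])/p['fx'],-(v-p['cy'])/p['fy'],-1.])
    r=rot(p['orientation']).apply(c); o=np.array(p['position'])
    return o+r*(z-o[2])/r[2]
def proj(p,X):
    c=rot(p['orientation']).inv().apply(np.array(X)-np.array(p['position']))
    return p['cx']+p['fx']*c[0]/-c[2], p['cy']-p['fy']*c[1]/-c[2]
def shot(n,f):
    p=env.camera_params(n); im,d=env.read_camera(n); cv2.imwrite('pics/'+f+'.png',im); np.savez('pics/'+f+'.npz',im=im,d=d,**{'p':np.array(p,dtype=object)}); return p,im,d
def load(f):
    z=np.load('pics/'+f+'.npz',allow_pickle=True); return z['p'].item(),z['im'],z['d']
E
python3 - <<'E'
from h import *
for n in('top','side'):
    p,im,d=shot(n,n+'0'); print(n,p)
a=cv2.imread('pics/top0.png');b=cv2.imread('pics/side0.png')
cv2.imwrite('pics/both.png',cv2.resize(np.hstack([a,b]),(800,300)))
print(env.get_state())
E
```

```text
pics
top {'fx': 500.04800448045665, 'fy': 500.04800448045665, 'cx': 248.96944305173045, 'cy': 197.83204927049582, 'position': array([0.3840664 , 0.07155344, 1.50106489]), 'orientation': array([-0.70491538, -0.03463521,  0.02902372,  0.7078505 ])}
side {'fx': 407.33685880967624, 'fy': 407.33685880967624, 'cx': 260.09845835674867, 'cy': 190.68074281576307, 'position': array([ 0.4725827 , -0.7147802 ,  0.80229268]), 'orientation': array([ 0.91312018,  0.40536654, -0.00939327, -0.04244141])}
{'clock': 0.1, 'joint_pos': array([-1.28263240e+00,  3.13924898e-01,  4.50978033e-02,  1.30354727e+00,
       -6.63401970e-06,  1.43121460e+00]), 'qvel': array([-0.00096617, -0.00265182,  0.00214196,  0.00064808, -0.00033156,
       -0.00130032]), 'tau': array([ 2.39862937e-03, -4.81727529e+01,  2.99242991e+01,  1.27958343e-02,
       -1.64821968e-04,  3.26562414e-06]), 'tcp_pos': array([ 0.23839749, -0.52277872,  0.23050037]), 'orientation': array([-7.86597687e-04,  9.77215949e-01,  2.12246005e-01, -6.18711369e-05]), 'wrist_force': array([-0.2501915 , -0.16617074,  0.64293903]), 'ft_torque': array([ 0.03652362, -0.02066928, -0.05893008]), 'finger_gap': 0.08576772622125764}
```

View pics/top0.png

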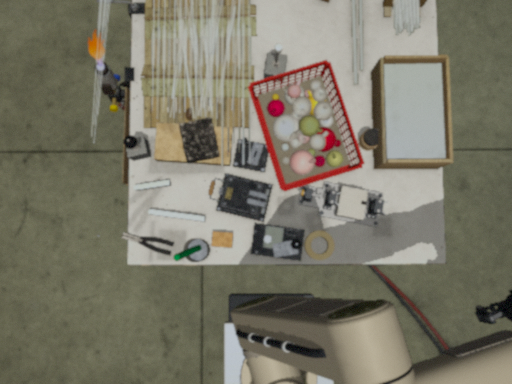

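View pics/side0.png

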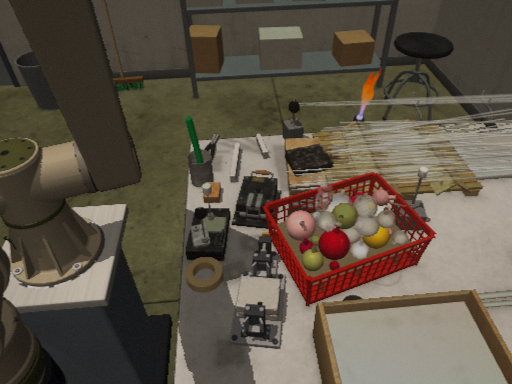

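The top view shows the long bar at about (150-205, 212-218), the short bar at about (153,184) and the frame at about (325-383, 188-215). I need a closer look at the frame to tell which end carries the stop.

```bash
python3 - <<'E'
from h import *
p,im,d=load('top0'); q,jm,e=load('side0')
a=cv2.resize(im[170:232,290:400],None,fx=5,fy=5,interpolation=cv2.INTER_CUBIC)[:300,:400*2]
b=cv2.resize(jm[220:355,215:300],None,fx=4.4,fy=4.4,interpolation=cv2.INTER_CUBIC)
a=cv2.resize(im[170:232,290:400],(420,237),interpolation=cv2.INTER_CUBIC)
c=cv2.resize(im[170:262,120:262],(420,272),interpolation=cv2.INTER_CUBIC)
left=np.vstack([a,c]); b=cv2.resize(b,(int(509*85/135),509))
cv2.imwrite('pics/crop1.png',np.hstack([left,b]))
# bars: bright mask near bar, with height
C=cloud(p,d)
for nm,(r0,r1,c0,c1) in dict(long=(203,226,143,212),short=(175,195,130,175)).items():
    z=C[r0:r1,c0:c1]; m=(z[...,2]>0.015)&(z[...,2]<0.04)
    g=(im[r0:r1,c0:c1].min(-1)); 
    pts=z[m]; (cx,cy),(w,h),an=cv2.minAreaRect(pts[:,:2].astype(np.float32)); print(nm,m.sum(),cx,cy,w,h,an,np.median(pts[:,2]))
# frame heights
F=C[175:230,295:395]; print(np.round(F[::4,::4,2]*1000).astype(int))
E
```

```text
long 313 0.46911346912384033 0.30106648802757263 0.17031100392341614 0.01605682261288166 82.28752899169922 0.025643579358500812
short 213 0.5587688684463501 0.37617918848991394 0.017032025381922722 0.1105920597910881 7.64992618560791 0.025882845062531246
[[  62   52   60   60   57    3    3    5  118  111  112    6   -4   -1
     2   -2   -5    3   -2    0   -2   -2   -1   -1   -3]
 [  52   58    6    6    9  116  114    5    3   -2   -1   -1    1   -2
     4   -3    0   -6   -3   -3    0    6    0   -1    1]
 [   2   16  115  112    1    1    0   12   16    8   -7   -2   -1    0
    -3    4   -1    4   -4   -4   -4    7   -2    3   -3]
 [ 117   -2   11   11   13 1501    4   14   15   16   15   32   55   53
    61    9   -2   -5    2    1    0    6   -5    1   -4]
 [   1    0   78   74   81    7   16   17   48   94  100   45   60   64
    61   60   55   58   55    9   12    2    0    4   -3]
 [   1    8   30   77   25   74   78   11   57   96  101   56   54   63
    60   57   60   64   14   16   10   12   -4    7   -1]
 [  -4   13   29   44    7   19    6   13   59   93   52   54   6
[... 275 characters left out ...]
 57   58   53   18   58   97   96   -3   -1   -3]
 [   1    3   -2   -1    2    0   15   14   10   15   30   59   58   53
    54   65   54   56   22   76   99   98   -2    0    4]
 [  -3   -5    7    1   -3   -2   11    7   15   12   24   48   55   56
    56   56   60   56   17   20   16   -1   -3    1    4]
 [   1   -2   -3   -1   -5   -3    5    3    0   -1   -1   12    7   13
    12   17   50   10   13   16   17    9   -4    2    6]
 [  -4   -3   -1    0    0    4   -3   -2   -3   -1   -1   -4   -3   -4
     0    1    4   11   15    8   16    0   -8   -3    0]
 [  -3   -3   -5   -3    0   -3    2    1    3   -3    7    3   -3    3
     2    1    2   -5   -4    2   -2   -1    1    1   -2]]
```

View pics/crop1.png

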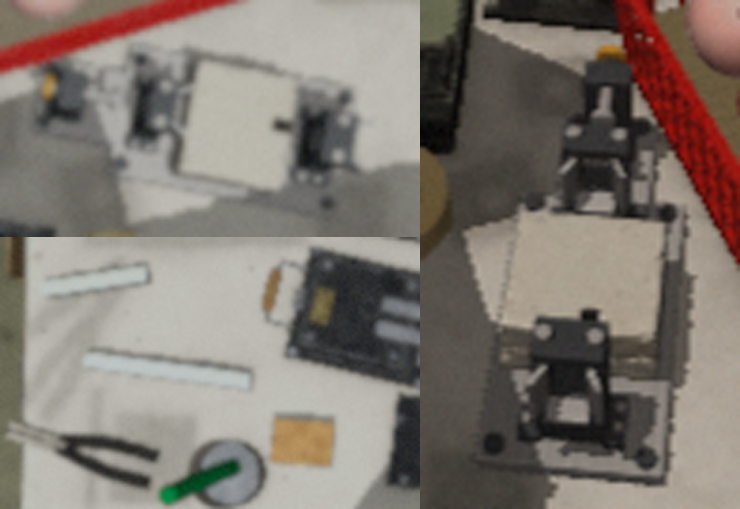

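The screw (brass knob) is on the left, +y, end. So the near yoke is the right one and the feed runs towards +y. Next I'll measure the frame and check the wrist camera's mounting.

```bash
python3 - <<'E'
from h import *
p,im,d=load('top0'); C=cloud(p,d)
F=C[180:222,322:390]; m=(F[...,2]>0.088)&(F[...,2]<0.11)
n,l,s,c=cv2.connectedComponentsWithStats(m.astype(np.uint8))
for i in range(1,n):
    if s[i,4]>15:
        q=F[l==i]; print('yoke',s[i,4],q.mean(0),cv2.minAreaRect(q[:,:2].astype(np.float32)))
# mould: light, z 50-70
g=im[180:222,322:390].min(-1); m=(F[...,2]>0.048)&(F[...,2]<0.07)&(g>140)
q=F[m]; print('mould',m.sum(),q.mean(0),cv2.minAreaRect(q[:,:2].astype(np.float32)))
s=env.get_state(); w=env.camera_params('wrist')
T=rot(s['orientation']); print('cam in tool',T.inv().apply(np.array(w['position'])-s['tcp_pos']),(T.inv()*rot(w['orientation'])).as_matrix().round(3),w['fx'],w['cx'],w['cy'])
print('toolx',T.apply([1,0,0]),T.apply([0,0,1]))
E
```

```text
yoke 111 [ 0.51268143 -0.15073051  0.09768831] ((0.5121657848358154, -0.1553296446800232), (0.03190264850854874, 0.03765907138586044), 81.22817993164062)
yoke 135 [ 0.4870806  -0.27992867  0.09790451] ((0.48681721091270447, -0.28545767068862915), (0.036650970578193665, 0.039465077221393585), 79.64254760742188)
mould 760 [ 0.5000959  -0.21435396  0.05873121] ((0.5005893111228943, -0.2147367000579834), (0.07795831561088562, 0.08675473928451538), 78.84644317626953)
cam in tool [ 0.07871011 -0.0005595  -0.14274085] [[ 0.     0.952  0.307]
 [ 1.    -0.     0.001]
 [ 0.001  0.307 -0.952]] 341.54914140125464 255.19792565306867 194.80533090548695
toolx [9.09903259e-01 4.14820459e-01 2.12981509e-04] [-4.54827356e-04  1.51108781e-03 -9.99998755e-01]
```

The yoke centres are 131.7 mm apart against 132 expected, and the frame direction is 78.8°. The origin comes out at about (0.500,-0.213), which agrees with the mould centre. Next I'll move above the frame, on the way to the bar, for a wrist look.

```bash
python3 -m creep '[[0.043,-0.021,-0.006,0,0,-6.8],[0.085,-0.042,-0.013,0,0,-13.6],[0.128,-0.062,-0.019,0,0,-20.4],[0.171,-0.083,-0.025,0,0,-27.2],[0.213,-0.104,-0.031,0,0,-34],[0.256,-0.125,-0.038,0,0,-40.8],[0.299,-0.145,-0.044,0,0,-47.5],[0.341,-0.166,-0.05,0,0,-54.3]]' 0.0854 60
```

```text
clock: 0.9
tcp_pos: [0.4808, -0.229, 0.2813]
orientation: [-0.0, 0.771, 0.637, -0.0]
wrist_force: [0.5, -0.8, -0.1]
finger_gap: 0.0853
```

```bash
python3 - <<'E'
from h import *
p,im,d=shot('wrist','w1'); C=cloud(p,d)
print(env.get_state()['tcp_pos'],p['position'])
m=((C[...,2]>0.09)&(C[...,2]<0.105)&(im.max(-1)<110)).astype(np.uint8)
m=cv2.morphologyEx(m,cv2.MORPH_OPEN,np.ones((3,3),np.uint8))
n,l,s,c=cv2.connectedComponentsWithStats(m)
for i in range(1,n):
    if s[i,4]>60:
        q=C[l==i]; r=cv2.minAreaRect(q[:,:2].astype(np.float32)); print(s[i],np.median(q,0).round(4),r)
E
```

```text
[ 0.4845519  -0.22379612  0.2822378 ] [ 0.49526923 -0.15099036  0.42403351]
[414   0  43  60 667] [ 0.6457 -0.138   0.0991] ((0.6534770131111145, -0.1401904970407486), (0.017357567325234413, 0.05970482900738716), 25.400501251220703)
[ 370   38   52   56 1531] [ 0.6147 -0.1585  0.0993] ((0.622744619846344, -0.15927457809448242), (0.04737496376037598, 0.0445890873670578), 84.40658569335938)
[252  68  44  24 792] [ 0.513  -0.1481  0.0981] ((0.5122727155685425, -0.14983457326889038), (0.019902091473340988, 0.03894985467195511), 78.67522430419922)
[417 121  15  10  66] [ 0.645  -0.2162  0.0999] ((0.6430056095123291, -0.21687465906143188), (0.015288561582565308, 0.001464608358219266), 19.027603149414062)
[ 385  179  127   93 1034] [ 0.6412 -0.2892  0.0975] ((0.6496880054473877, -0.30106955766677856), (0.15084898471832275, 0.06842457503080368), 32.85545349121094)
[257 203  32  16 338] [ 0.4902 -0.2728  0.0977] ((0.4892805814743042, -0.27496176958084106), (0.015538162551820278, 0.03196045383810997), 77.96177673339844)
```

View pics/w1.png

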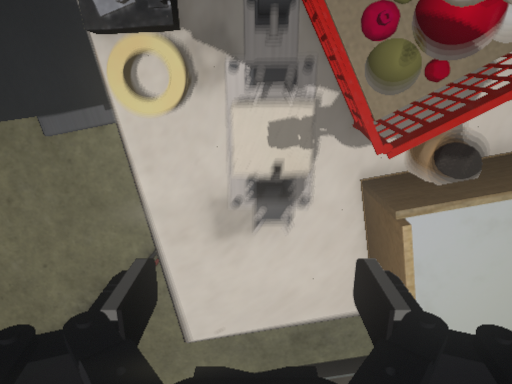

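```bash
python3 - <<'E'
from h import *
for f in('top0','side0'):
    p,im,d=load(f); C=cloud(p,d); b,g,r=[im[...,i].astype(int) for i in range(3)]
    m=(g>r+40)&(g>b+40)&(d>0); q=C[m]; q=q[(q[:,2]>-.02)]
    if len(q): print(f,len(q),np.percentile(q,[2,50,98],axis=0).round(3).tolist())
p,im,d=load('top0');C=cloud(p,d)
print('cup',C[243:262:3,180:215:5].round(2).tolist()[2])
q=C[125:165,125:155].reshape(-1,3); q=q[q[:,2]>.1]; print('ball',q.mean(0),q[:,2].max())
print(env.get_state()['tcp_pos'])
E
```

```text
top0 48 [[0.343, 0.242, 0.095], [0.351, 0.264, 0.195], [0.365, 0.277, 0.201]]
side0 138 [[0.342, 0.238, 0.075], [0.353, 0.254, 0.148], [0.364, 0.272, 0.201]]
cup [[0.37, 0.29, -0.0], [0.37, 0.26, 0.12], [0.37, 0.25, 0.11], [0.37, 0.24, 0.07], [0.37, 0.23, 0.01], [0.37, 0.22, -0.0], [0.37, 0.2, -0.0]]
ball [0.65750643 0.40116974 0.17852855] 1.5010648940796463
[ 0.4845519  -0.22379612  0.2822378 ]
```

```bash
python3 -m creep '[[0.05,-0.011,0,0,0,-0.4],[0.1,-0.022,0.002,0,0,-0.8],[0.15,-0.033,0.005,0,0,-1.2],[0.2,-0.044,0.01,0,0,-1.6],[0.24,-0.053,0.015,0,0,-2],[0.28,-0.062,0.02,0,0,-2.4],[0.31,-0.068,0.025,0,0,-2.8],[0.33,-0.073,0.03,0,0,-3.5]]'
```

```text
clock: 1.75
tcp_pos: [0.4717, 0.1092, 0.2507]
orientation: [-0.0, 0.752, 0.659, -0.0]
wrist_force: [0.4, -0.3, -0.3]
finger_gap: 0.0854
```

```bash
python3 -m creep '[[0.045,-0.008,0.005,0,0,0],[0.09,-0.016,0.015,0,0,0],[0.13,-0.023,0.025,0,0,0],[0.16,-0.028,0.03,0,0,0],[0.16,-0.028,0.03,0,0,0],[0.16,-0.028,0.03,0,0,0],[0.16,-0.028,0.03,0,0,0],[0.16,-0.028,0.03,0,0,0]]'
python3 - <<'E'
from h import *
p,im,d=shot('wrist','w2'); C=cloud(p,d); s=env.get_state(); print(s['tcp_pos'],s['wrist_force'])
m=((C[...,2]>0.018)&(C[...,2]<0.034)&(im.min(-1)>110)).astype(np.uint8)
m=cv2.morphologyEx(m,cv2.MORPH_OPEN,np.ones((3,3),np.uint8))
n,l,st,c=cv2.connectedComponentsWithStats(m)
for i in range(1,n):
    if st[i,4]>300:
        q=C[l==i]; r=cv2.minAreaRect(q[:,:2].astype(np.float32)); print(st[i],np.median(q,0).round(4),r)
E
```

```text
clock: 2.55
tcp_pos: [0.4664, 0.2683, 0.2216]
orientation: [0.0, 0.754, 0.657, 0.0]
wrist_force: [0.0, 0.3, -0.5]
finger_gap: 0.0855
[0.46642053 0.26839042 0.22162341] [ 0.15222494 -0.30214299 -0.52240549]
[ 322    0   37  100 1855] [0.5581 0.3681 0.026 ] ((0.5588464140892029, 0.3668125569820404), (0.016554834321141243, 0.0886266753077507), 8.661049842834473)
[ 244   40   17  174 2819] [0.4684 0.3098 0.026 ] ((0.46743494272232056, 0.3022378087043762), (0.16881652176380157, 0.015921741724014282), 82.33611297607422)
```

View pics/w2.png

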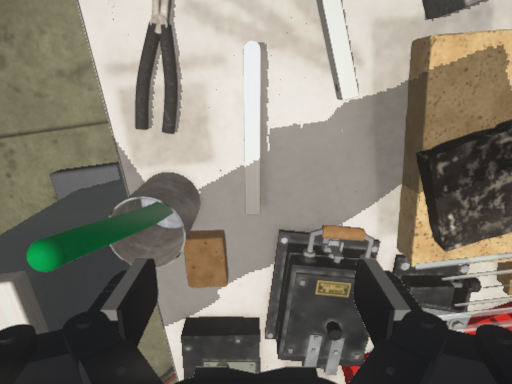

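The wrist view shows the rounded nose at (252,42), pointing +y, and the square tail at (252,213), so no flip is needed. The pencil cup at (150,220) is close, so I'll go down with the fingers part-closed and check partway.

```bash
python3 -m creep '[[-0.02,-0.002,0,0,0,-0.2],[-0.0364,-0.0035,0,0,0,-0.2],[-0.0364,-0.0035,0.03,0,0,-0.2],[-0.0364,-0.0035,0.06,0,0,-0.2],[-0.0364,-0.0035,0.09,0,0,-0.2],[-0.0364,-0.0035,0.12,0,0,-0.2],[-0.0364,-0.0035,0.12,0,0,-0.2],[-0.0364,-0.0035,0.12,0,0,-0.2]]' 0.04 60
python3 - <<'E'
from h import *
p,im,d=shot('side','s2'); w,wi,wd=shot('wrist','w3'); s=env.get_state(); print(s['tcp_pos'],s['wrist_force'])
a=cv2.resize(im[60:220,120:330],(525,400),interpolation=cv2.INTER_CUBIC)
b=cv2.resize(wi,None,fx=.5,fy=.5); b=cv2.copyMakeBorder(b,0,208,0,0,cv2.BORDER_CONSTANT)
cv2.imwrite('pics/c3.png',np.hstack([a,b]))
# arm heights seen from top near pencil
C=cloud(w,wd); m=((C[...,2]>0.018)&(C[...,2]<0.034)&(wi.min(-1)>110)).astype(np.uint8)
n,l,st,c=cv2.connectedComponentsWithStats(m)
T=rot(s['orientation'])
for i in range(1,n):
    if st[i,4]>800:
        q=T.inv().apply(C[l==i]-s['tcp_pos']); r=cv2.minAreaRect(q[:,:2].astype(np.float32)); print(st[i],r,np.median(q[:,2]))
E
```

```text
clock: 3.4
tcp_pos: [0.4575, 0.2331, 0.1017]
orientation: [-0.0, 0.752, 0.659, -0.0]
wrist_force: [-0.1, -0.1, 1.6]
finger_gap: 0.0401
[0.45905613 0.23388882 0.10314424] [0.38069985 0.04858159 0.19878601]
[ 242    0   28  229 5790] ((0.05415833741426468, -0.0009728111326694489), (0.14191795885562897, 0.016024088487029076), 0.16530585289001465) 0.0771883088430735
[ 395    0   33   48 1265] ((0.11443139612674713, 0.08976398408412933), (0.0166202150285244, 0.026186583563685417), 74.17200469970703) 0.07736042950814101
```

View pics/c3.png

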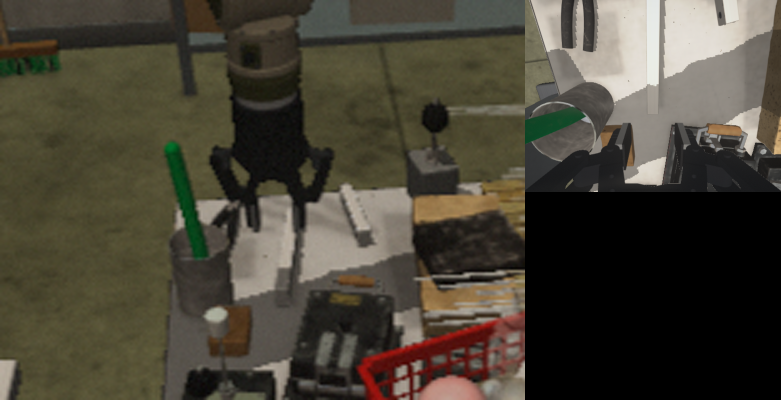

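```bash
python3 - <<'E'
from h import *
w,wi,wd=load('w2'); C=cloud(w,wd)
B=np.array([0.4674,0.3022]); a=np.radians(82.3); ux=np.array([np.cos(a),np.sin(a)]); uy=np.array([np.sin(a),-np.cos(a)])
q=C[160:270,100:240].reshape(-1,3); X=(q[:,:2]-B)@ux; Y=(q[:,:2]-B)@uy
for lo,hi in((.03,.05),(.05,.07),(.07,.09),(.09,.11),(.11,.13)):
    m=(q[:,2]>lo)&(q[:,2]<hi)&(Y<-.02)
    if m.sum(): print(lo,m.sum(),'x',np.percentile(X[m],[1,99]).round(3),'y max',np.percentile(Y[m],99).round(3))
    m&=(Y>-.075)
    if m.sum(): print('   x where y>-75',np.percentile(X[m],[1,99]).round(3))
w,wi,wd=load('w3'); C=cloud(w,wd); s=env.get_state(); T=rot(s['orientation']); t=T.inv().apply(C.reshape(-1,3)-s['tcp_pos'])
for lo in(-.12,-.1,-.08,-.06,-.04,-.02):
    m=(t[:,2]>lo)&(t[:,2]<lo+.02)&(abs(t[:,0])<.05)&(abs(t[:,1])<.09)
    if m.sum(): print(lo,m.sum(),t[m].min(0).round(3),t[m].max(0).round(3))
E
```

```text
0.03 944 x [-0.111 -0.044] y max -0.059
   x where y>-75 [-0.105 -0.05 ]
0.05 1306 x [-0.111 -0.044] y max -0.059
   x where y>-75 [-0.105 -0.05 ]
0.07 1541 x [-0.111 -0.044] y max -0.059
   x where y>-75 [-0.105 -0.05 ]
0.09 514 x [-0.111 -0.044] y max -0.059
   x where y>-75 [-0.106 -0.05 ]
0.11 345 x [-0.067 -0.048] y max -0.092
-0.1 1665 [ 0.013 -0.059 -0.085] [ 0.019  0.059 -0.08 ]
-0.08 13434 [-0.008 -0.062 -0.08 ] [ 0.019  0.06  -0.06 ]
-0.06 11208 [-0.013 -0.056 -0.06 ] [ 0.015  0.055 -0.04 ]
-0.04 2950 [-0.011 -0.035 -0.04 ] [ 0.012  0.033 -0.02 ]
-0.02 1475 [-0.011 -0.035 -0.02 ] [ 0.012  0.033 -0.   ]
```

The cup is a 33 mm radius cylinder, and the gripper knuckles reach ±60 mm, so they would brush it if I gripped 70 mm back. I'll grip about 42 mm behind the bar's centre instead, and draw in two pulls later.

```bash
python3 -m creep '[[0.026,-0.001,0,0,0,-0.2],[0.026,-0.001,0.02,0,0,-0.2],[0.026,-0.001,0.04,0,0,-0.2],[0.026,-0.001,0.06,0,0,-0.2],[0.026,-0.001,0.08,0,0,-0.2],[0.026,-0.001,0.092,0,0,-0.2],[0.026,-0.001,0.098,0,0,-0.2],[0.026,-0.001,0.098,0,0,-0.2]]' 0.04 60
python3 -m creep '[[0,0,0,0,0,0],[0,0,0,0,0,0],[0,0,0,0,0,0],[0,0,0,0,0,0],[0,0,0,0,0,0],[0,0,0,0,0,0],[0,0,0,0,0,0],[0,0,0,0,0,0]]' 0.005 80
```

```text
clock: 4.3
tcp_pos: [0.4604, 0.2598, 0.0035]
orientation: [0.0, 0.751, 0.661, 0.0]
wrist_force: [0.2, -0.4, -0.5]
finger_gap: 0.0402
clock: 5.1
tcp_pos: [0.4614, 0.2602, 0.0046]
orientation: [0.001, 0.751, 0.661, 0.001]
wrist_force: [-0.2, -0.2, 6.2]
finger_gap: 0.0146
```

```bash
python3 -m creep '[[0,0,-0.01,0,0,0],[0,0,-0.03,0,0,0],[0,0,-0.06,0,0,0],[0,0,-0.095,0,0,0],[0,0,-0.13,0,0,0],[0,0,-0.165,0,0,0],[0,0,-0.2,0,0,0],[-0.015,0,-0.23,0,0,0]]' - 100
python3 -m creep '[[-0.03,0,-0.01,0,0,0],[-0.07,0,-0.01,0,0,0],[-0.11,0,-0.01,0,0,0],[-0.15,0,-0.01,0,0,0.5],[-0.19,0,-0.01,0,0,1],[-0.235,0,-0.01,0,0,1.5],[-0.28,0,-0.01,0,0,2],[-0.325,0,-0.01,0,0,2.5]]'
```

```text
clock: 5.9
tcp_pos: [0.458, 0.2457, 0.2355]
orientation: [0.0, 0.75, 0.661, 0.001]
wrist_force: [0.8, 0.0, -2.7]
finger_gap: 0.014
clock: 6.7
tcp_pos: [0.4159, -0.0788, 0.2437]
orientation: [0.0, 0.765, 0.644, -0.0]
wrist_force: [0.4, 1.0, -1.7]
finger_gap: 0.0138
```

```bash
python3 -m creep '[[-0.04,0.01,0,0,0,0.5],[-0.08,0.02,0,0,0,1],[-0.115,0.03,0,0,0,1.4],[-0.136,0.036,0,0,0,1.4],[-0.136,0.036,0,0,0,1.4],[-0.136,0.036,0,0,0,1.4],[-0.136,0.036,0,0,0,1.4],[-0.136,0.036,0,0,0,1.4]]'
cat > fr.py <<'E'
from h import *
import sys
p,im,d=shot('wrist',sys.argv[1]); C=cloud(p,d); s=env.get_state(); print('state',s['tcp_pos'],rot(s['orientation']).apply([1,0,0]).round(4))
F=C.reshape(-1,3); O=np.array([.5003,-.2132]); u=np.array([.1942,.981]); v=np.array([.981,-.1942])
a=((C[...,:2]-O)@u); b=((C[...,:2]-O)@v)
for nm,lo,hi in(('near',-.085,-.05),('far',.049,.08)):
    m=((a>lo)&(a<hi)&(abs(b)<.03)&(abs(C[...,2]-.098)<.006)).astype(np.uint8)
    m=cv2.morphologyEx(m,cv2.MORPH_OPEN,np.ones((3,3),np.uint8)); q=C[m>0]
    print(nm,len(q),q.mean(0).round(4),'frame',((q[:,:2].mean(0)-O)@u).round(4),((q[:,:2].mean(0)-O)@v).round(4),cv2.minAreaRect(q[:,:2].astype(np.float32)))
m=(abs(a)<.06)&(abs(b)<.06)&(abs(C[...,2]-.0585)<.006)&(im.min(-1)>100); q=C[m]; print('mould',len(q),cv2.minAreaRect(q[:,:2].astype(np.float32)))
m=(a>.085)&(a<.16)&(abs(b)<.014)&(C[...,2]>.06)&(C[...,2]<.095)
q=C[m]; 
print('stop',m.sum()); 
if m.sum(): aa=a[m]; print(np.histogram(aa,bins=np.arange(.085,.15,.005)), [q[(aa>x)&(aa<x+.005),2].max().round(3) for x in np.arange(.085,.15,.005) if ((aa>x)&(aa<x+.005)).any()])
# held bar
T=rot(s['orientation']); t=T.inv().apply(F-s['tcp_pos']).reshape(C.shape)
m=(t[...,2]<-.01)&(t[...,2]>-.035)&(abs(t[...,1])<.012)&(t[...,0]>.02)&(t[...,0]<.15)
if m.sum()>50:
    q=t[m]; print('bar in tool',cv2.minAreaRect(q[:,:2].astype(np.float32)),q[:,0].max()); 
    A=np.c_[q[:,0],np.ones(len(q))]; print('z slope',np.linalg.lstsq(A,q[:,2],rcond=None)[0],'y slope',np.linalg.lstsq(A,q[:,1],rcond=None)[0])
E
python3 fr.py w4
```

```text
clock: 7.5
tcp_pos: [0.4291, -0.2165, 0.2435]
orientation: [-0.0, 0.772, 0.635, -0.0]
wrist_force: [-0.4, 0.6, -1.3]
finger_gap: 0.0139
state [ 0.4292282  -0.21655614  0.24347438] [0.1926 0.9813 0.    ]
near 1086 [ 0.486  -0.2777  0.098 ] frame -0.066 -0.0015 ((0.48636630177497864, -0.27897343039512634), (0.024632060900330544, 0.03894655779004097), 79.03612518310547)
far 1293 [ 0.5113 -0.1497  0.0984] frame 0.0644 -0.0015 ((0.5119855403900146, -0.14997830986976624), (0.01999611407518387, 0.03901113569736481), 78.90084838867188)
mould 6980 ((0.5010284781455994, -0.20702308416366577), (0.09238715469837189, 0.08795327693223953), 79.1309814453125)
stop 818
(array([  0,   0, 145,  58,  67,  66,  67, 330,  85,   0,   0,   0]), array([0.085, 0.09 , 0.095, 0.1  , 0.105, 0.11 , 0.115, 0.12 , 0.125,
       0.13 , 0.135, 0.14 , 0.145])) [np.float64(0.081), np.float64(0.078), np.float64(0.078), np.float64(0.078), np.float64(0.077), np.float64(0.082), np.float64(0.082)]
bar in tool ((0.06258542835712433, -0.0002955123782157898), (0.08516780287027359, 0.016068780794739723), 0.3067264258861542) 0.10512788300139855
z slope [ 0.00121495 -0.02127765] y slope [ 0.0050176  -0.00059561]
```

View pics/w4.png

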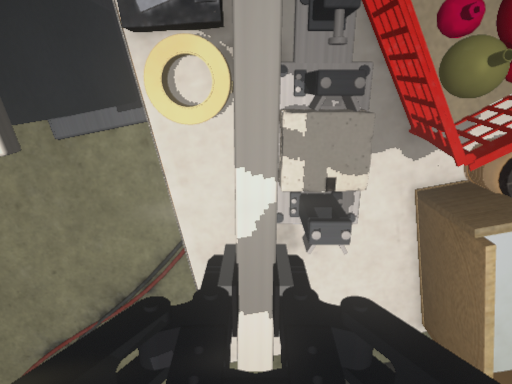

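Both yoke tops fit their true sizes (24.6×38.9 and 20.0×39.0 mm). The bar sits straight in the jaws, and the stop face is near frame x 96-98 mm. Before lowering I'll check clearance to the wooden tray at the right.

```bash
python3 - <<'E'
from h import *
O=np.array([.49957,-.21252]); u=np.array([.1948,.9808]); v=np.array([.9808,-.1948])
for f in('top0','w4'):
    p,im,d=load(f); C=cloud(p,d); a=(C[...,:2]-O)@u; b=(C[...,:2]-O)@v
    for lo in np.arange(-.36,.1,.04):
        m=(a>lo)&(a<lo+.04)&(b>.03)&(b<.15)&(C[...,2]>.03)&(C[...,2]<.3)
        if m.sum()>3: print(f,lo.round(2),m.sum(),'b min',b[m].min().round(3),'z max',np.percentile(C[m][:,2],95).round(3))
p,im,d=load('w4'); C=cloud(p,d); a=(C[...,:2]-O)@u; b=(C[...,:2]-O)@v
m=(a>.085)&(a<.115)&(abs(b)<.007)&(C[...,2]>.065)&(C[...,2]<.09); aa=np.sort(a[m]); print('stop',aa[:12].round(4),np.percentile(aa,[5,10]).round(4)); 
m=(a>.085)&(a<.11)&(abs(b)<.012)&(C[...,2]>.065); print(np.c_[a[m],b[m],C[m][:,2]][np.argsort(a[m])][::12].round(3).tolist()[:12])
E
```

```text
top0 -0.24 15 b min 0.148 z max 0.121
top0 -0.2 102 b min 0.141 z max 0.136
top0 -0.16 123 b min 0.132 z max 0.136
top0 -0.12 162 b min 0.125 z max 0.134
top0 -0.08 205 b min 0.119 z max 0.132
top0 -0.04 79 b min 0.03 z max 0.111
top0 -0.0 331 b min 0.03 z max 0.118
top0 0.04 278 b min 0.055 z max 0.117
top0 0.08 475 b min 0.034 z max 0.121
w4 -0.24 367 b min 0.147 z max 0.109
w4 -0.2 1875 b min 0.138 z max 0.132
w4 -0.16 2215 b min 0.13 z max 0.132
w4 -0.12 2485 b min 0.123 z max 0.133
w4 -0.08 3410 b min 0.117 z max 0.132
w4 -0.04 557 b min 0.03 z max 0.114
w4 -0.0 3669 b min 0.03 z max 0.115
w4 0.04 4269 b min 0.052 z max 0.115
w4 0.08 6129 b min 0.031 z max 0.115
stop [0.0947 0.0947 0.0947 0.0947 0.0947 0.0948 0.0948 0.0948 0.0948 0.0948
 0.0948 0.0948] [0.0948 0.0951]
[[0.095, -0.003, 0.071], [0.095, -0.005, 0.077], [0.095, -0.003, 0.076], [0.095, -0.007, 0.073], [0.096, 0.006, 0.077], [0.096, -0.001, 0.079], [0.097, 0.003, 0.08], [0.097, 0.004, 0.078], [0.098, 0.002, 0.079], [0.098, 0.007, 0.075], [0.098, 0.005, 0.079], [0.099, -0.007, 0.073]]
```

```bash
python3 -m creep '[[-0.04,0.01,0,0,0,0],[-0.08,0.022,0,0,0,-0.2],[-0.12,0.036,0,0,0,-0.2],[-0.16,0.05,0,0,0,-0.2],[-0.195,0.062,0.01,0,0,-0.2],[-0.2134,0.0681,0.03,0,0,-0.2],[-0.2134,0.0681,0.065,0,0,-0.2],[-0.2134,0.0681,0.1,0,0,-0.2]]'
python3 -m creep '[[0,0,0.03,0,0,0],[0,0,0.06,0,0,0],[0,0,0.073,0,0,0],[0,0,0.078,0,0,0],[0,0,0.078,0,0,0],[0,0,0.078,0,0,0],[0,0,0.078,0,0,0],[0,0,0.078,0,0,0]]'
cat > pos.py <<'E'
from h import *
O=np.array([.49957,-.21252]); u=np.array([.1948,.9808]); v=np.array([.9808,-.1948])
P=[];Y=[];W=[]
s=env.get_state(); t=s['tcp_pos'][:2]-O; x=rot(s['orientation']).apply([1,0,0]); f=s['wrist_force']
print('TCP frame x %.4f lat %.4f z %.4f yaw-frame %.2f | F along %.1f lat %.1f z %.1f |tq'%(t@u,t@v,s['tcp_pos'][2],np.degrees(np.arctan2(x[1],x[0])-np.arctan2(u[1],u[0])),f[:2]@u,f[:2]@v,f[2]),s['ft_torque'].round(2),s['finger_gap'].round(4),s['clock'])
E
python3 pos.py
```

```text
clock: 8.35
tcp_pos: [0.4553, -0.4408, 0.1425]
orientation: [0.001, 0.772, 0.636, 0.0]
wrist_force: [-0.4, 0.3, -2.6]
finger_gap: 0.0135
clock: 9.15
tcp_pos: [0.4553, -0.4409, 0.0667]
orientation: [0.001, 0.772, 0.636, -0.0]
wrist_force: [-0.5, 0.1, -1.8]
finger_gap: 0.014Traceback (most recent call last):
  File "pos.py", line 5, in <module>
    print('TCP frame x %.4f lat %.4f z %.4f yaw-frame %.2f | F along %.1f lat %.1f z %.1f |tq'%(t@u,t@v,s['tcp_pos'][2],np.degrees(np.arctan2(x[1],x[0])-np.arctan2(u[1],u[0])),f[:2]@u,f[:2]@v,f[2]),s['ft_torque'].round(2),s['finger_gap'].round(4),s['clock'])
                                                                                                                                                                                                                              ^^^^^^^^^^^^^^^^^^^^^
AttributeError: 'float' object has no attribute 'round'
```

```bash
sed -i "s/s\['finger_gap'\].round(4)/s['finger_gap']/" pos.py; python3 -m creep '[[0.004,0,0,0,0,0],[0.008,0,0,0,0,0],[0.012,0,0,0,0,0],[0.016,0,0,0,0,0],[0.02,0,0,0,0,0],[0.024,0,0,0,0,0],[0.028,0,0,0,0,0],[0.028,0,0,0,0,0]]'; python3 pos.py; python3 - <<'E'
from h import *
O=np.array([.49957,-.21252]); u=np.array([.1948,.9808]); v=np.array([.9808,-.1948])
for n in('top','side'):
    p,im,d=shot(n,n+'5'); C=cloud(p,d); a=(C[...,:2]-O)@u; b=(C[...,:2]-O)@v
    for lo in np.arange(-.22,.08,.02):
        m=(a>lo)&(a<lo+.02)&(abs(b)<.022)&(C[...,2]>.075)&(C[...,2]<.105)
        if m.sum()>3: print(n,lo.round(2),m.sum(),'b',b[m].mean().round(4),np.ptp(b[m]).round(3),'z',np.median(C[m][:,2]).round(4))
a=cv2.imread('pics/side5.png')[215:355,215:300]; b=cv2.imread('pics/top5.png')[165:230,290:400]
cv2.imwrite('pics/c5.png',np.hstack([cv2.resize(a,(304,500),interpolation=2),cv2.copyMakeBorder(cv2.resize(b,(490,290),interpolation=2),0,210,0,0,0)]))
E
```

```text
clock: 9.95
tcp_pos: [0.4601, -0.412, 0.0653]
orientation: [-0.0, 0.771, 0.636, 0.0]
wrist_force: [0.1, -0.1, -3.5]
finger_gap: 0.0141
TCP frame x -0.2033 lat 0.0002 z 0.0653 yaw-frame 0.28 | F along -0.1 lat 0.1 z -3.5 |tq [-0.04  0.06  0.04] 0.014093013434550028 9.95
top -0.22 4 b 0.0037 0.006 z 0.0854
top -0.2 66 b -0.0002 0.038 z 0.0869
top -0.18 42 b 0.0006 0.016 z 0.0865
top -0.16 44 b 0.0009 0.016 z 0.0864
top -0.14 40 b 0.001 0.017 z 0.0862
top -0.12 44 b 0.0009 0.017 z 0.0854
top -0.1 54 b -0.0 0.038 z 0.0873
top -0.08 99 b 0.0005 0.04 z 0.0984
top -0.06 33 b 0.0015 0.038 z 0.0965
top 0.04 50 b -0.0008 0.037 z 0.0951
top 0.06 74 b 0.0015 0.038 z 0.0971
side -0.22 52 b -0.0032 0.04 z 0.0877
side -0.2 21 b -0.0019 0.009 z 0.0866
```

View pics/c5.png

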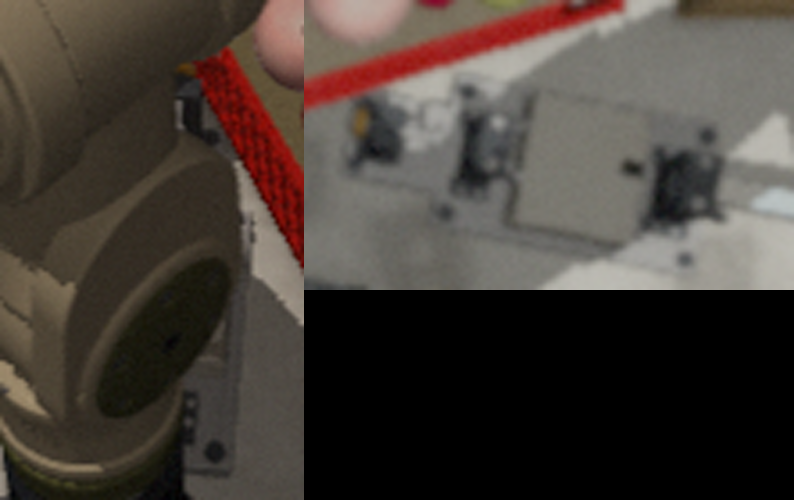

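The top view shows the bar entering the near flare in line: bar lateral offset about 0.9 mm against 0.5-1.5 mm for the yoke in the same camera. Forces are near zero, so I'll feed on.

```bash
python3 -m creep '[[0.005,0,0,0,0,0],[0.01,0,0,0,0,0],[0.015,0,0,0,0,0],[0.02,0,0,0,0,0],[0.025,0,0,0,0,0],[0.03,0,0,0,0,0],[0.035,0,0,0,0,0],[0.035,0,0,0,0,0]]'; python3 pos.py
```

```text
clock: 10.85
tcp_pos: [0.4668, -0.3775, 0.0653]
orientation: [-0.0, 0.771, 0.636, 0.0]
wrist_force: [0.4, 0.1, -2.3]
finger_gap: 0.0139
TCP frame x -0.1682 lat -0.0000 z 0.0653 yaw-frame 0.29 | F along 0.2 lat 0.4 z -2.3 |tq [-0.1   0.01  0.04] 0.013915977593110713 10.85
```

```bash
python3 -m creep '[[0.008,0,0,0,0,0],[0.016,0,0,0,0,0],[0.024,0,0,0,0,0],[0.032,0,0,0,0,0],[0.04,0,0,0,0,0],[0.048,0,0,0,0,0],[0.056,0,0,0,0,0],[0.056,0,0,0,0,0]]'; python3 pos.py
```

```text
clock: 11.65
tcp_pos: [0.4775, -0.322, 0.0653]
orientation: [-0.0, 0.771, 0.637, 0.0]
wrist_force: [0.7, 0.5, -2.3]
finger_gap: 0.0142
TCP frame x -0.1117 lat -0.0003 z 0.0653 yaw-frame 0.32 | F along 0.6 lat 0.6 z -2.3 |tq [-0.06  0.03 -0.05] 0.014174301404824594 11.65
```

```bash
python3 -m creep '[[0.002,0,0,0,0,0],[0.004,0,0,0,0,0],[0.004,0,0.0006,0,0,0],[0.004,0,0.0012,0,0,0],[0.004,0,0.0012,0,0,0],[0.004,0,0.0012,0,0,0],[0.004,0,0.0012,0,0,0],[0.004,0,0.0012,0,0,0]]'; python3 pos.py; python3 -m creep '[[0,0,0,0,0,0],[0,0,0,0,0,0],[0,0,0,0,0,0],[0,0,0,0,0,0],[0,0,0,0,0,0],[0,0,0,0,0,0],[0,0,0,0,0,0],[0,0,0,0,0,0]]' 0.035; python3 pos.py
```

```text
clock: 12.45
tcp_pos: [0.4782, -0.3195, 0.0641]
orientation: [0.0, 0.772, 0.636, -0.0]
wrist_force: [0.6, -0.7, -2.3]
finger_gap: 0.0139
TCP frame x -0.1091 lat -0.0002 z 0.0641 yaw-frame 0.24 | F along -0.6 lat 0.7 z -2.3 |tq [-0.12  0.06 -0.02] 0.013948877300865631 12.45
clock: 13.25
tcp_pos: [0.4781, -0.3194, 0.0641]
orientation: [0.0, 0.772, 0.636, -0.0]
wrist_force: [0.3, -1.1, 0.1]
finger_gap: 0.0351
TCP frame x -0.1090 lat -0.0002 z 0.0641 yaw-frame 0.24 | F along -1.0 lat 0.5 z 0.1 |tq [-0.05  0.    0.03] 0.03513483791753081 13.25
```

```bash
python3 -m creep '[[0,0,-0.02,0,0,0],[0,0,-0.05,0,0,0],[0,0,-0.08,0,0,0],[0.02,0,-0.09,0,0,0],[0.045,0,-0.09,0,0,0],[0.071,0,-0.09,0,0,0],[0.071,0,-0.09,0,0,0],[0.071,0,-0.09,0,0,0]]'; python3 pos.py; cat > look.py <<'E'
from h import *
import sys
p,im,d=shot('wrist',sys.argv[1]); C=cloud(p,d); s=env.get_state(); T=rot(s['orientation'])
t=T.inv().apply(C.reshape(-1,3)-s['tcp_pos']).reshape(C.shape)
O=np.array([.49957,-.21252]); u=np.array([.1948,.9808]); v=np.array([.9808,-.1948])
a=(C[...,:2]-O)@u; b=(C[...,:2]-O)@v
def rep(nm,m):
    m=cv2.morphologyEx(m.astype(np.uint8),cv2.MORPH_OPEN,np.ones((3,3),np.uint8))>0
    if m.sum()<20: return print(nm,'few')
    q=t[m]; r=cv2.minAreaRect(np.c_[a[m],b[m]].astype(np.float32)); L=np.polyfit(q[:,0],q[:,1],1)
    print(nm,m.sum(),'frame rect',np.round(r[0],4),np.round(r[1],4),round(r[2],2),'tool y at TCP %.4f slope %.2fdeg'%(L[1],np.degrees(L[0])),'z',np.median(C[m][:,2]).round(4),'frame a',a[m].min().round(4),a[m].max().round(4))
z=C[...,2]
rep('bar mid',(a>-.053)&(a<.05)&(abs(b)<.02)&(z>.075)&(z<.092))
rep('bar tail',(a>-.18)&(a<-.094)&(abs(b)<.02)&(z>.075)&(z<.092))
rep('far yoke',(a>.05)&(a<.08)&(abs(b)<.03)&(abs(z-.098)<.006))
rep('near yoke',(a>-.085)&(a<-.05)&(abs(b)<.03)&(abs(z-.098)<.006))
m=(a>.085)&(a<.115)&(abs(b)<.008)&(z>.062)&(z<.09)
if m.sum()>20: print('stop/nose region a',np.percentile(a[m],[1,5,20]).round(4))
E
python3 look.py w6
```

```text
clock: 14.05
tcp_pos: [0.4919, -0.2494, 0.1542]
orientation: [0.0, 0.771, 0.637, -0.0]
wrist_force: [1.1, -0.3, 0.4]
finger_gap: 0.0355
TCP frame x -0.0377 lat -0.0004 z 0.1542 yaw-frame 0.32 | F along -0.0 lat 1.1 z 0.4 |tq [ 0.    0.04 -0.05] 0.03545796689916037 14.05
bar mid 2836 frame rect [-0.0016  0.0011] [0.0362 0.1025] 89.26 tool y at TCP -0.0006 slope 1.53deg z 0.085 frame a -0.053 0.0498
bar tail 1387 frame rect [-0.1228 -0.0003] [0.0575 0.0155] 0.2 tool y at TCP 0.0000 slope 0.43deg z 0.0848 frame a -0.1516 -0.094
far yoke 2905 frame rect [0.0633 0.0001] [0.039  0.0199] 89.67 tool y at TCP 0.0037 slope -1.57deg z 0.0982 frame a 0.0535 0.0734
near yoke 2079 frame rect [-0.0679  0.0002] [0.039  0.0245] 89.62 tool y at TCP 0.0000 slope -0.65deg z 0.0979 frame a -0.0802 -0.0557
```

View pics/w6.png

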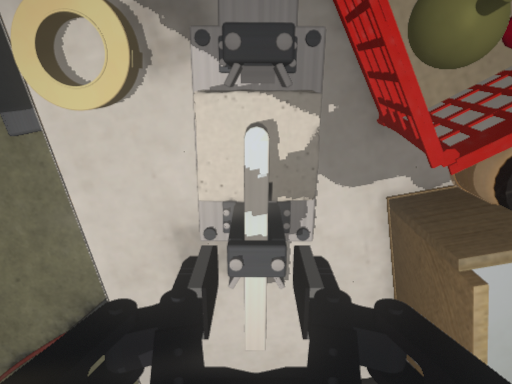

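The bar rests level, with its nose at (257,128) between the yokes and its tail end at frame x -152 mm, still sticking out. Next I take it between the yokes.

```bash
python3 -m creep '[[0,0,0.02,0,0,0],[0,0,0.04,0,0,0],[0,0,0.06,0,0,0],[0,0,0.075,0,0,0],[0,0,0.085,0,0,0],[0,0,0.09,0,0,0],[0,0,0.09,0,0,0],[0,0,0.09,0,0,0]]'; python3 pos.py
```

```text
clock: 14.9
tcp_pos: [0.4921, -0.2503, 0.0647]
orientation: [0.001, 0.772, 0.636, 0.0]
wrist_force: [-0.0, -0.8, 0.4]
finger_gap: 0.0351
TCP frame x -0.0385 lat -0.0000 z 0.0647 yaw-frame 0.23 | F along -0.8 lat 0.1 z 0.4 |tq [-0.03 -0.02 -0.05] 0.035067856387962434 14.9
```

```bash
python3 -m creep '[[0,0,0,0,0,0],[0,0,0,0,0,0],[0,0,0,0,0,0],[0,0,0,0,0,0],[0,0,0,0,0,0],[0,0,-0.0004,0,0,0],[0,0,-0.0008,0,0,0],[0,0,-0.0008,0,0,0]]' 0.005 50; python3 pos.py
```

```text
clock: 15.7
tcp_pos: [0.4921, -0.2501, 0.0651]
orientation: [0.001, 0.772, 0.636, 0.0]
wrist_force: [1.4, -2.3, 2.5]
finger_gap: 0.0153
TCP frame x -0.0383 lat -0.0000 z 0.0651 yaw-frame 0.24 | F along -2.0 lat 1.8 z 2.5 |tq [-0.36 -0.13  0.03] 0.015271084303763768 15.7
```

```bash
python3 -m creep '[[0.003,0,0,0,0,0],[0.006,0,0,0,0,0],[0.01,0,0,0,0,0],[0.014,0,0,0,0,0],[0.018,0,0,0,0,0],[0.022,0,0,0,0,0],[0.025,0,0,0,0,0],[0.025,0,0,0,0,0]]'; python3 pos.py
```

```text
clock: 16.5
tcp_pos: [0.4965, -0.2244, 0.0649]
orientation: [-0.0, 0.771, 0.636, 0.0]
wrist_force: [-0.4, -0.0, 4.6]
finger_gap: 0.0148
TCP frame x -0.0122 lat -0.0007 z 0.0649 yaw-frame 0.29 | F along -0.1 lat -0.4 z 4.6 |tq [-0.35  0.12 -0.  ] 0.014812994787664666 16.5
```

```bash
python3 -m creep '[[0.003,0,0,0,0,0],[0.006,0,0,0,0,0],[0.009,0,0,0,0,0],[0.012,0,0,0,0,0],[0.015,0,0,0,0,0],[0.018,0,0,0,0,0],[0.021,0,0,0,0,0],[0.021,0,0,0,0,0]]'; python3 pos.py
```

```text
clock: 17.3
tcp_pos: [0.5008, -0.2041, 0.0651]
orientation: [0.0, 0.771, 0.636, 0.0]
wrist_force: [-0.0, -2.5, 4.3]
finger_gap: 0.0146
TCP frame x 0.0084 lat -0.0004 z 0.0651 yaw-frame 0.27 | F along -2.4 lat 0.5 z 4.3 |tq [-0.58  0.1  -0.09] 0.014609971020744189 17.3
```

```bash
python3 -m creep '[[0,0,0,0,0,0],[0,0,0,0,0,0],[0,0,0,0,0,0],[0,0,0,0,0,0],[0,0,-0.01,0,0,0],[0,0,-0.03,0,0,0],[0,0,-0.06,0,0,0],[0,0,-0.08,0,0,0]]' 0.035; python3 -m creep '[[-0.02,0,-0.01,0,0,0],[-0.046,0,-0.01,0,0,0],[-0.046,0,-0.01,0,0,0],[-0.046,0,-0.01,0,0,0],[-0.046,0,-0.01,0,0,0],[-0.046,0,-0.01,0,0,0],[-0.046,0,-0.01,0,0,0],[-0.046,0,-0.01,0,0,0]]'; python3 pos.py; python3 look.py w7
```

```text
clock: 18.1
tcp_pos: [0.5009, -0.2048, 0.1473]
orientation: [0.001, 0.772, 0.636, 0.0]
wrist_force: [0.5, -0.4, -0.5]
finger_gap: 0.0347
clock: 18.9
tcp_pos: [0.4917, -0.2492, 0.1548]
orientation: [-0.0, 0.771, 0.636, -0.0]
wrist_force: [-0.1, 0.8, 1.4]
finger_gap: 0.0351
TCP frame x -0.0375 lat -0.0006 z 0.1548 yaw-frame 0.29 | F along 0.8 lat -0.3 z 1.4 |tq [-0.02 -0.03 -0.02] 0.03505885959943325 18.9
bar mid 4292 frame rect [-0.0014 -0.0003] [0.0362 0.1029] 89.46 tool y at TCP -0.0003 slope 0.06deg z 0.085 frame a -0.053 0.05
bar tail 281 frame rect [-0.0999 -0.0006] [0.0152 0.0113] 88.84 tool y at TCP 0.0015 slope 1.74deg z 0.0848 frame a -0.1056 -0.0941
far yoke 2884 frame rect [0.0636 0.0002] [0.039  0.0202] 90.0 tool y at TCP 0.0039 slope -1.67deg z 0.0982 frame a 0.0535 0.0737
near yoke 2074 frame rect [-0.068   0.0003] [0.0248 0.0387] 0.4 tool y at TCP 0.0000 slope -1.06deg z 0.0979 frame a -0.0805 -0.0557
```

```bash
python3 -m creep '[[0,0,0.02,0,0,0],[0,0,0.04,0,0,0],[0,0,0.06,0,0,0],[0,0,0.075,0,0,0],[0,0,0.085,0,0,0],[0,0,0.09,0,0,0],[0,0,0.09,0,0,0],[0,0,0.09,0,0,0]]'; python3 -m creep '[[0,0,0,0,0,0],[0,0,0,0,0,0],[0,0,0,0,0,0],[0,0,0,0,0,0],[0,0,0,0,0,0],[0,0,-0.0004,0,0,0],[0,0,-0.0004,0,0,0],[0,0,-0.0004,0,0,0]]' 0.005 40; python3 pos.py
```

```text
clock: 19.75
tcp_pos: [0.4921, -0.25, 0.0655]
orientation: [0.0, 0.772, 0.636, 0.0]
wrist_force: [0.2, 0.3, 1.0]
finger_gap: 0.0351
clock: 20.55
tcp_pos: [0.4923, -0.2502, 0.0659]
orientation: [0.001, 0.772, 0.636, 0.0]
wrist_force: [-0.1, -1.5, 5.0]
finger_gap: 0.0147
TCP frame x -0.0384 lat 0.0002 z 0.0659 yaw-frame 0.24 | F along -1.5 lat 0.2 z 5.0 |tq [-0.13 -0.09  0.01] 0.014718179287980474 20.55
```

```bash
python3 -m creep '[[0.004,0,0,0,0,0],[0.008,0,0,0,0,0],[0.012,0,0,0,0,0],[0.016,0,0,0,0,0],[0.02,0,0,0,0,0],[0.023,0,0,0,0,0],[0.026,0,0,0,0,0],[0.026,0,0,0,0,0]]'; python3 pos.py
```

```text
clock: 21.35
tcp_pos: [0.4971, -0.225, 0.0659]
orientation: [0.001, 0.772, 0.636, -0.0]
wrist_force: [0.6, -3.2, 4.9]
finger_gap: 0.015
TCP frame x -0.0127 lat 0.0000 z 0.0659 yaw-frame 0.23 | F along -3.0 lat 1.2 z 4.9 |tq [-0.68  0.04 -0.11] 0.015042706128338445 21.35
```

```bash
python3 -m creep '[[0.0005,0,0,0,0,0],[0.001,0,0,0,0,0],[0.0015,0,0,0,0,0],[0.002,0,0,0,0,0],[0.0025,0,0,0,0,0],[0.003,0,0,0,0,0],[0.003,0,0,0,0,0],[0.003,0,0,0,0,0]]'; python3 pos.py
```

```text
clock: 22.15
tcp_pos: [0.4976, -0.2225, 0.0659]
orientation: [0.001, 0.772, 0.636, -0.001]
wrist_force: [-0.9, -4.2, 5.4]
finger_gap: 0.015
TCP frame x -0.0102 lat 0.0000 z 0.0659 yaw-frame 0.20 | F along -4.3 lat -0.1 z 5.4 |tq [-0.89  0.22 -0.02] 0.01503573578318469 22.15
```

```bash
python3 -m creep '[[0.0002,0,0,0,0,0],[0.0004,0,0,0,0,0],[0.0006,0,0,0,0,0],[0.0008,0,0,0,0,0],[0.001,0,0,0,0,0],[0.001,0,0,0,0,0],[0.001,0,0,0,0,0],[0.001,0,0,0,0,0]]'; python3 pos.py
```

```text
clock: 22.95
tcp_pos: [0.4977, -0.2216, 0.0659]
orientation: [0.001, 0.772, 0.636, -0.001]
wrist_force: [-0.7, -5.5, 5.3]
finger_gap: 0.0152
TCP frame x -0.0093 lat -0.0000 z 0.0659 yaw-frame 0.20 | F along -5.5 lat 0.4 z 5.3 |tq [-0.97  0.18  0.05] 0.015182284295721762 22.95
```

```bash
python3 -m creep '[[0.0002,0,0,0,0,0],[0.0004,0,0,0,0,0],[0.0006,0,0,0,0,0],[0.0008,0,0,0,0,0],[0.001,0,0,0,0,0],[0.001,0,0,0,0,0],[0.001,0,0,0,0,0],[0.001,0,0,0,0,0]]'; python3 pos.py; python3 look.py w8
```

```text
clock: 23.75
tcp_pos: [0.4979, -0.2208, 0.0659]
orientation: [0.001, 0.772, 0.636, -0.001]
wrist_force: [-1.2, -6.0, 5.1]
finger_gap: 0.0153
TCP frame x -0.0084 lat -0.0000 z 0.0659 yaw-frame 0.19 | F along -6.2 lat -0.0 z 5.1 |tq [-0.96  0.2   0.01] 0.015253459681744132 23.75
bar mid 10270 frame rect [-0.0015  0.    ] [0.04   0.1029] 89.6 tool y at TCP -0.0004 slope 0.07deg z 0.085 frame a -0.053 0.05
bar tail few
far yoke 7752 frame rect [ 0.0633 -0.    ] [0.0391 0.0201] 89.86 tool y at TCP 0.0014 slope -0.81deg z 0.0982 frame a 0.0533 0.0733
near yoke few
stop/nose region a [0.0851 0.0856 0.0873]
```

```bash
python3 - <<'E'
from h import *
p,im,d=load('w8'); C=cloud(p,d)
O=np.array([.49957,-.21252]); u=np.array([.1948,.9808]); v=np.array([.9808,-.1948])
a=(C[...,:2]-O)@u; b=(C[...,:2]-O)@v
for lo in np.arange(.076,.112,.002):
    m=(a>lo)&(a<lo+.002)&(abs(b)<.003)&(C[...,2]>.02)
    if m.sum(): print(lo.round(3),m.sum(),np.percentile(C[m][:,2],[10,50,90]).round(4),im[m].mean(0).round())
c=[proj(p,[*(O+u*x+v*y),.085]) for x in(.07,.125) for y in(-.03,.03)]; c=np.array(c).astype(int); r0,r1=max(0,c[:,1].min()),c[:,1].max(); c0,c1=c[:,0].min(),c[:,0].max(); print(r0,r1,c0,c1)
cv2.imwrite('pics/c8.png',cv2.resize(im[r0:r1,c0:c1],None,fx=4,fy=4,interpolation=2))
E
```

```text
0.076 113 [0.0842 0.0851 0.0858] [143. 152. 158.]
0.078 102 [0.0844 0.0852 0.0859] [143. 152. 159.]
0.08 121 [0.0843 0.0854 0.086 ] [143. 152. 158.]
0.082 114 [0.0842 0.085  0.0858] [143. 152. 158.]
0.084 129 [0.0843 0.085  0.0859] [143. 151. 157.]
0.086 120 [0.0845 0.0853 0.0859] [142. 151. 157.]
0.088 126 [0.0841 0.0852 0.0861] [142. 151. 157.]
0.09 132 [0.0843 0.0852 0.0862] [141. 150. 155.]
0.092 110 [0.0844 0.0851 0.086 ] [134. 141. 147.]
0.094 67 [0.079  0.0798 0.0808] [106. 109. 113.]
0.096 114 [0.0788 0.0797 0.0806] [106. 108. 112.]
0.098 5 [0.0779 0.0788 0.079 ] [104. 106. 110.]
0 87 157 360
```

View pics/c8.png

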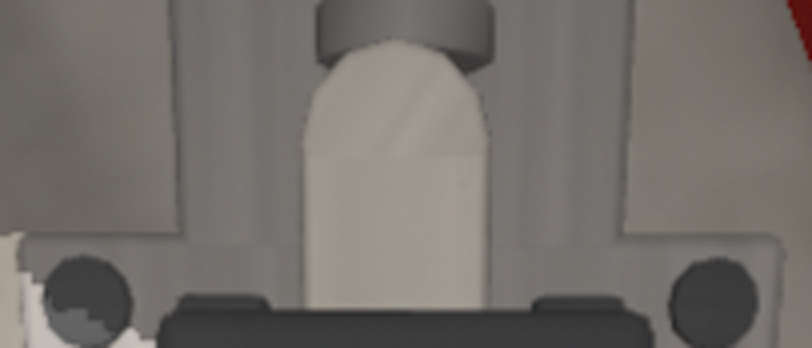

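The view shows the nose tip at about (395,42), just at or within a millimetre of the button. I'll creep on, watching the force.

```bash
python3 -m creep '[[0.0001,0,0,0,0,0],[0.0002,0,0,0,0,0],[0.0003,0,0,0,0,0],[0.0004,0,0,0,0,0],[0.0005,0,0,0,0,0],[0.0006,0,0,0,0,0],[0.0006,0,0,0,0,0],[0.0006,0,0,0,0,0]]'; python3 pos.py
```

```text
clock: 24.6
tcp_pos: [0.4979, -0.2207, 0.0659]
orientation: [0.002, 0.772, 0.636, -0.001]
wrist_force: [-1.9, -6.6, 4.7]
finger_gap: 0.0151
TCP frame x -0.0083 lat -0.0000 z 0.0659 yaw-frame 0.17 | F along -6.8 lat -0.6 z 4.7 |tq [-1.34  0.25 -0.04] 0.015063522811674349 24.6
```

```bash
python3 -m creep '[[0.0001,0,0,0,0,0],[0.0002,0,0,0,0,0],[0.0003,0,0,0,0,0],[0.0004,0,0,0,0,0],[0.0005,0,0,0,0,0],[0.0006,0,0,0,0,0],[0.0006,0,0,0,0,0],[0.0006,0,0,0,0,0]]'; python3 pos.py
```

```text
clock: 25.4
tcp_pos: [0.4979, -0.2206, 0.0659]
orientation: [0.002, 0.772, 0.636, -0.002]
wrist_force: [-1.5, -8.6, 4.2]
finger_gap: 0.0156
TCP frame x -0.0083 lat -0.0000 z 0.0659 yaw-frame 0.16 | F along -8.7 lat 0.2 z 4.2 |tq [-1.6   0.37  0.09] 0.015614694366793158 25.4
```

```bash
python3 -m creep '[[0.0003,0,0,0,0,0],[0.0006,0,0,0,0,0],[0.0009,0,0,0,0,0],[0.0012,0,0,0,0,0],[0.0015,0,0,0,0,0],[0.0015,0,0,0,0,0],[0.0015,0,0,0,0,0],[0.0015,0,0,0,0,0]]'; python3 pos.py
```

```text
clock: 26.2
tcp_pos: [0.498, -0.2206, 0.0659]
orientation: [0.003, 0.772, 0.635, -0.003]
wrist_force: [-3.3, -14.1, 3.7]
finger_gap: 0.015
TCP frame x -0.0082 lat -0.0000 z 0.0659 yaw-frame 0.10 | F along -14.5 lat -0.5 z 3.7 |tq [-2.4   0.65  0.08] 0.014992053311616807 26.2
```

```bash
python3 -m creep '[[0.0003,0,0,0,0,0],[0.0006,0,0,0,0,0],[0.0009,0,0,0,0,0],[0.0012,0,0,0,0,0],[0.0012,0,0,0,0,0],[0.0012,0,0,0,0,0],[0.0012,0,0,0,0,0],[0.0012,0,0,0,0,0]]'; python3 pos.py
```

```text
clock: 27.0
tcp_pos: [0.498, -0.2205, 0.066]
orientation: [0.003, 0.773, 0.635, -0.004]
wrist_force: [-4.5, -17.5, 3.3]
finger_gap: 0.0155
TCP frame x -0.0081 lat 0.0000 z 0.0660 yaw-frame 0.06 | F along -18.0 lat -1.0 z 3.3 |tq [-3.1   0.93  0.16] 0.01553539034204789 27.0
```

The nose is bearing on the stop at about 18 N, the TCP has stopped advancing, and that is below the 25 N slip force. I'll ease off a little, release and rise.

```bash
python3 -m creep '[[-0.0005,0,0,0,0,0],[-0.001,0,0,0,0,0],[-0.0015,0,0,0,0,0],[-0.002,0,0,0,0,0],[-0.002,0,0,0,0,0],[-0.002,0,0,0,0,0],[-0.002,0,0,0,0,0],[-0.002,0,0,0,0,0]]' ; python3 pos.py; python3 -m creep '[[0,0,0,0,0,0],[0,0,0,0,0,0],[0,0,0,0,0,0],[0,0,0,0,0,0],[0,0,0,0,0,0],[0,0,0,0,0,0],[0,0,0,0,0,0],[0,0,0,0,0,0]]' 0.035;  python3 pos.py; python3 -m creep '[[0,0,-0.01,0,0,0],[0,0,-0.03,0,0,0],[0,0,-0.06,0,0,0],[0,0,-0.09,0,0,0],[0,0,-0.12,0,0,0],[0,0,-0.12,0,0,0],[0,0,-0.12,0,0,0],[0,0,-0.12,0,0,0]]'; python3 look.py w9; python3 - <<'E'
from h import *
p,im,d=load('w9'); C=cloud(p,d)
O=np.array([.49957,-.21252]); u=np.array([.1948,.9808]); v=np.array([.9808,-.1948])
a=(C[...,:2]-O)@u; b=(C[...,:2]-O)@v
for lo in [*np.arange(-.1,-.05,.004),*np.arange(.086,.104,.002)]:
    m=(a>lo)&(a<lo+.002)&(abs(b)<.003)&(C[...,2]>.01)
    if m.sum(): print(round(lo,3),m.sum(),np.median(C[m][:,2]).round(4))
cv2.imwrite('pics/c9.png',im)
E
```

```text
clock: 27.8
tcp_pos: [0.498, -0.2205, 0.0659]
orientation: [0.002, 0.772, 0.635, -0.002]
wrist_force: [-2.0, -11.0, 4.1]
finger_gap: 0.0146
TCP frame x -0.0082 lat -0.0000 z 0.0659 yaw-frame 0.13 | F along -11.2 lat 0.1 z 4.1 |tq [-2.    0.52  0.03] 0.01461247834535079 27.8
clock: 28.6
tcp_pos: [0.498, -0.2174, 0.0653]
orientation: [0.0, 0.772, 0.636, 0.0]
wrist_force: [1.0, 0.6, 0.4]
finger_gap: 0.0351
TCP frame x -0.0051 lat -0.0006 z 0.0653 yaw-frame 0.25 | F along 0.8 lat 0.9 z 0.4 |tq [0.   0.04 0.02] 0.03511866427394113 28.6
clock: 29.4
tcp_pos: [0.4974, -0.2171, 0.1846]
orientation: [-0.001, 0.772, 0.636, -0.0]
wrist_force: [0.3, -0.1, -0.9]
finger_gap: 0.0345
bar mid 2968 frame rect [-0.0015  0.0011] [0.0372 0.1026] 89.14 tool y at TCP 0.0012 slope 0.07deg z 0.085 frame a -0.0529 0.0498
bar tail few
far yoke 1881 frame rect [0.0638 0.    ] [0.0389 0.0196] 89.76 tool y at TCP 0.0026 slope -0.56deg z 0.0981 frame a 0.0539 0.0736
near yoke 1490 frame rect [-0.0678  0.0003] [0.0386 0.0247] 89.91 tool y at TCP 0.0023 slope 0.77deg z 0.0978 frame a -0.0802 -0.0554
stop/nose region a [0.0855 0.0862 0.0893]
-0.08 16 0.0973
-0.076 18 0.0981
-0.072 19 0.098
-0.068 17 0.0978
-0.064 19 0.0979
-0.06 27 0.0974
-0.056 20 0.0851
-0.052 16 0.085
0.086 27 0.0849
0.088 36 0.0853
0.09 27 0.0852
0.092 26 0.0853
0.094 25 0.08
0.096 29 0.0796
0.098 23 0.0791
0.1 31 0.0757
0.102 27 0.0758
```

View pics/c9.png

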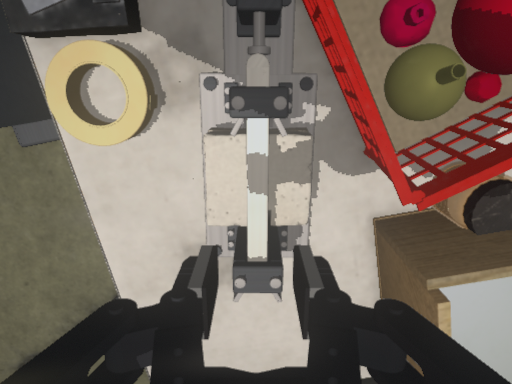

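The nose is against the button at about (258,58) and no tail shows ahead of the near yoke's mouth. The gripper is clear, so I'm handing in.

```bash
python3 -c "
from workcell import env
print(env.hand_in()); s=env.get_state(); print(s['clock'],s['wrist_force'])"
```

```text
the job is handed in; nothing more can be done
None
the job is handed in; nothing more can be done
```

The keeper bar is locked in the frame with its nose against the end stop, and I handed the job in at about 29.5 s; no verdict was reported.

**What I did:** I gripped the bar about 42 mm behind its centre, because the pencil cup left no room for the gripper nearer the tail. I fed it nose first through the near yoke and let go with about 60 mm of tail (to frame x −152 mm) still ahead of the flare tips. I then took it between the yokes and drew it on in two pulls, with one regrasp between the yokes. At the stop I pressed up to about 18 N on the wrist, below the 25 N slip force, eased to 11 N and let go.

**Last checks:**
- **Nose and stop:** The nose is at frame x of about 94–95 mm. The stop face was measured at 94.7 mm before the feed and the button's edge still shows at about 94 mm, so I saw no shift beyond the roughly 1 mm measuring error.
- **Tail:** No bar is visible ahead of the near mouth. From the bar's length the tail is at about −75.5 mm, some 4–5 mm inside the mouth at −80 mm; I could not see it directly.
- **Bar seating:** Its top is at 85 mm, so it sits level on the sills.
- **Robot:** The gripper is open and raised about 100 mm above the bar, with wrist force about 0.
- **Other objects:** I saw no contact with anything else. I did not re-measure the short bar, tape roll, pliers, ball stand or cork block at the end.

No check failed. The top and wrist cameras disagreed by 1–2 mm, which is within their calibration, and I used the wrist values.

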